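# Press a well plate through the guard window

## Task

A well plate sits in a sliding carrier that sticks out of the front of a small plate press. Lifting nothing, push the carrier fully home against its stop with the fingertips, then reach down through the window in the guard's roof, press the lever's paddle all the way down and withdraw, without ever touching the guard. Do not press the lever before the carrier is home, and leave the bottle, timer and tape roll beside the press where they are.

Things in the scene. Friction and masses are not known exactly. Their poses are not given: they have to be found in the camera images.
- press_base: Fixed plate press, 270 long (x), 190 wide (y), 88 mm high. Origin on the bench; x points from the open front into the press, z up. Its aluminium deck, 8 mm thick, runs from x = -165 to +105 mm. Two guide rails at y = +-76 mm stand 14 mm above the deck. The carrier is home, against the rear stop, when its origin is over this origin.
- guard: Guard hood fixed over the press: clear side panels, steel corner posts and a flat white roof whose frame's top is 88 mm above the bench. Covers x = -81 to +95 mm and y = +-95 mm of the press; same origin and axes as the press. Its front is open below 57 mm for the carrier. Must not be touched.
- window (a point): Centre of the rectangular window in the guard's roof, at the top of its frame (press frame x = -32 mm, z = 88 mm). The clear opening is 70 mm along the press x and 84 mm along its y; the roof is 6 mm thick at the steel frame. Axes as the press.
- paddle (a point): Centre of the top of the lever's black ribbed paddle, 30 mm (x) by 44 mm (y), under the window; about 17 mm below the frame's top when raised and 39 mm below it when fully pressed. It moves with the lever, almost straight down (22 mm).
- press_lever (a joint): Press lever, hinged at the rear of the press 101 mm behind the paddle: 0 = raised, 0.22 rad = fully down at its stop, the pad just over the plate. Stiff hinge, no spring: about 5 to 6 N on the paddle moves it and it stays where it is left.
- carrier: Loose grey sliding carrier, under 0.25 kg, with a white 88 x 130 x 16 mm well plate clipped in. Origin under the centre of its bed (92 by 140 mm, on the deck, 8 mm above the bench, between the rails); axes as the press. A 50 mm wide tongue leads to the front tab at x = -143 mm. Starts 35 to 65 mm short of home; 1 to 2 N slides it along the press x. When home, its tab is 62 mm in front of the guard.
- tab (a point): Centre of the front (robot-side) face of the carrier's upright tab, 16 mm above the carrier's underside. The tab is 50 mm wide (y), 6 mm thick and 30 mm high: 8 to 38 mm above the bench. Push here along +x of the press.
- bottle_small_mid (a point): Bystander: small brown bottle with a white cap, 41 mm across, 78 mm tall, loose beside the press on its right; point half-way up.
- timer_mid (a point): Bystander: white bench timer, 62 x 64 x 20 mm, loose beside the press on its left; point half-way up.
- tape_roll_mid (a point): Bystander: roll of green tape, 68 mm across, 19 mm tall, loose in front of the bottle; point half-way up.

How it is judged:
By the outcome, as a careful person would: the job done as asked, in the order asked, and still so for the second after the job is handed in, with the robot touching nothing.
It also fails if it takes over 40 s, if anything falls off the work surface, if the arm or the gripper's body presses on something with over 40 N, if the wrist force passes 120 N, or if a joint passes its speed limit or range.

## Robot

A 6-joint arm with a two-finger parallel gripper is mounted at the origin on a cart in front of the work surface, level with it; the furniture and walls round the work are solid. World frame = base frame: x ahead of the robot, y to its left, z up, the work surface at z = 0. Lengths are in m, angles in rad, forces in N, time in s.
With the tool pointing down it reaches from about 0.25 to 0.775 m from the base axis. Payload 4 kg.
Tool frame: the origin (TCP) lies between the finger pads; the fingertips stand 25 mm ahead of it and the grasp point (between the pads) lies 6 mm ahead of it (robot.tip_reach is the distance from the TCP to the fingertips, in m); z points along the fingers, y is the line along which they close (so a half turn about z gives the same grasp; the last joint's range is limited). The gripper opens to 94 mm and grips with 3 to 60 N. Pads are 16 mm wide; open, the fingers measure 119 mm over their backs; the gripper's body (75 mm by 177 mm) begins 78 mm behind the grasp point.
Start: joints at [1.058, 0.087, 1.371, -0, 1.684, -0.103], TCP at [0.219, 0.504, 0.231] pointing down, gripper open.
Joint ranges: [-3.1, 3.1], [-0.76, 2.03], [0.27, 2.55], [-1.08, 4.22], [0.17, 2.65], [-2.57, 2.57]. Speed limits (rad/s): [2.79, 2.79, 3.14, 3.14, 3.14, 3.14].

## Interface

Orientations are given as [roll, pitch, yaw] about the fixed x, y, z axes, in that order (R = Rz(yaw) Ry(pitch) Rx(roll)).
In Python, from bench import sensors, snapshot, camera_info, ticket, robot gives the robot as it stands.
- The arm moves only by the tool arm_command, never from a script. Its argument "plan" is a list of rows, each an object with "grip": the closure, from -1 (fully open) to 1 (shut); "slide": the shift along the tool's x, y, z normalised to -1 to 1, where 1 is 500 mm, a list of three; "spin": the turn about the tool's z normalised to -1 to 1, where 1 is 5 degrees. A call has 1 to 10 rows; each row shifts and turns the commanded pose from where the row before left it, along the tool's axes as they then stand; what a row does not reach is not made up. A row lasts 1/8 s, in which the tool goes at most 62.5 mm and 10.7 degrees, less where a joint would pass 70% of its speed; a pose out of reach is approached as far as the arm can. A call with a number of a shift or a turn outside -1 to 1 is refused whole. A call with a gripper value outside its range is refused whole. The fingers move at their own pace and stop on an object; the grip force is fixed at half the most. Time passes only in rows, so rows that do not move let the fingers close. It gives the time, the measured TCP pose, the force, the opening and the grip force at its end, in the units of the state.
- sensors.get_obs(): the state, without advancing time (a new reading comes with each control period).
- snapshot(name): name is "scene" or "top" or "wrist"; returns the picture (384x512x3 uint8, red, green, blue); there is no depth.
- camera_info(name): a dict with "fx", "fy", "cx", "cy" (pixels), "position" and "rotation" of the camera in the world. Camera axes: x right, y up, looking along -z (the intrinsics and any distortion apply to the point x, -y, -z); pixel columns grow to the right and rows downward; lengths in m; the calibration is good to about 2 mm. A picture is of the moment at which its call begins: read the wrist's pose just before it. camera_info takes no time and is no camera call; for the wrist camera it gives the pose at the moment of the call.
- ticket.close_job(): hands the job in; it is judged then, once.
The state is a dict: "time": time; "joint_positions": joint angles; "qvel": joint speeds; "joint_torque": joint torques, N m; "tool_pos": TCP position; "ee_rot": TCP orientation; "wrist_force": force on the tool from outside, world axes, zero at the start; "wrist_torque": the same for the moment, N m; "width": finger opening in m; "finger_force": force on a finger pad.
Only numpy, scipy, OpenCV 4.12 (cv2) and the standard library are available. Lean on these libraries where they do the work, as an engineer would, in place of code of your own. Each camera call takes 0.05 s, during which the arm holds its last target. There are 200 camera calls.

## Working session

There is one attempt and no reset: what is moved stays moved. The work goes in short steps, Python scripts to look and compute and a tool call to move; the robot and the scene stay as the last step left them, time stands still between calls to the robot, and variables do not carry over. Pictures are saved under pics/ and viewed, at most 10 in all, crops included, and the job is handed in when it is done.

Besides the shell and the picture viewer there is one more tool, called after "Call:" as name([rows], argument=value, ...), one row to a line, values as JSON. arm_command: Moves the arm, as the interface text tells. Scaled input: -1 to 1 covers 500 mm each way for a shift and 5 degrees each way for a turn. Its arguments: {"type":"object","properties":{"plan":{"type":"array","items":{"type":"object","properties":{"grip":{"type":"number"},"slide":{"type":"array","items":{"type":"number"}},"spin":{"type":"number"}}}}},"required":["plan"]}

```bash
mkdir -p pics && python3 - <<'E'
from bench import sensors, snapshot, camera_info, robot
import cv2, numpy as np
o=sensors.get_obs(); print(o['time'],o['tool_pos'],o['ee_rot'],o['width'])
ims=[]
for n in("scene","top"):
    c=camera_info(n); print(n,c)
    im=snapshot(n)[:,:,::-1]; cv2.imwrite(f"pics/{n}0.png",im)
E
```

```text
0.0 [0.2189093  0.50403899 0.22932703] [-3.13946283e+00 -2.35572523e-04  2.73180226e+00] 0.09391174214321427
scene {'fx': 386.59244354266445, 'fy': 386.59244354266445, 'cx': 250.59472012614447, 'cy': 190.66700388947092, 'position': array([ 0.2482776 , -0.66372116,  0.68205327]), 'rotation': array([ 0.90540961,  0.01106944, -0.46893427])}
top {'fx': 496.33683772649505, 'fy': 496.33683772649505, 'cx': 253.81622032456983, 'cy': 191.60592853612442, 'position': array([0.53200144, 0.02102373, 1.03598183]), 'rotation': array([ 0.07182936, -0.01504922, -1.55196811])}
```

View pics/top0.png

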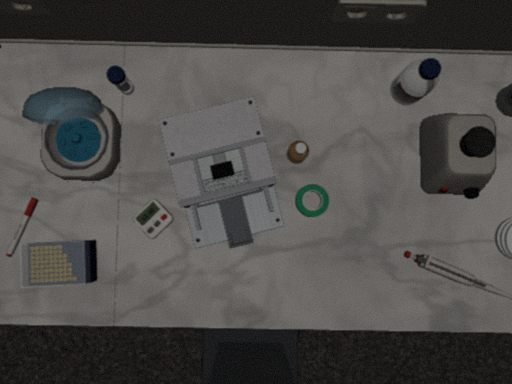

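View pics/scene0.png

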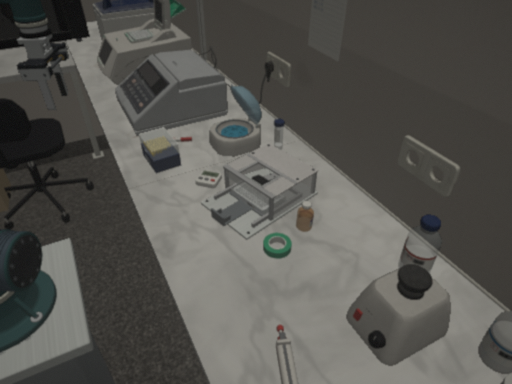

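The top view shows the press around (220,172), its tongue and tab at about (237,240), and the paddle at (222,170). I'll zoom in on it.

```bash
cat > h.py <<'E'
import numpy as np, cv2
from scipy.spatial.transform import Rotation as R
from bench import sensors, snapshot, camera_info, robot
def rotm(c):
    r=np.array(c['rotation']); return r if r.shape==(3,3) else R.from_euler('xyz',r).as_matrix()
def cast(c,uv,z):
    uv=np.atleast_2d(uv).astype(float)
    d=np.c_[(uv[:,0]-c['cx'])/c['fx'],-(uv[:,1]-c['cy'])/c['fy'],-np.ones(len(uv))]@rotm(c).T
    p=np.array(c['position']); return p+d*((z-p[2])/d[:,2])[:,None]
def proj(c,P):
    q=(np.atleast_2d(P)-c['position'])@rotm(c)
    return np.c_[c['cx']-c['fx']*q[:,0]/q[:,2], c['cy']+c['fy']*q[:,1]/q[:,2]]
E
python3 - <<'E'
from h import *
im=cv2.imread('pics/top0.png')[90:255,125:335]
im=cv2.convertScaleAbs(cv2.resize(im,None,fx=3.6,fy=3.6,interpolation=cv2.INTER_CUBIC),alpha=1.5)
cv2.imwrite('pics/topz.png',im)
print({k:v for k,v in camera_info('top').items() if k not in('fx','fy')}.keys(), camera_info('wrist'))
print(cast(camera_info('top'),[(222,170),(237,240)],.05))
E
```

```text
dict_keys(['cx', 'cy', 'position', 'rotation']) {'fx': 283.49436711673525, 'fy': 283.49436711673525, 'cx': 261.31056009739905, 'cy': 196.37936559987492, 'position': array([0.14515901, 0.536596  , 0.3847535 ]), 'rotation': array([-2.81850651e-01, -4.41477880e-04,  1.16163960e+00])}
[[0.64518974 0.07184311 0.05      ]
 [0.50665345 0.0389597  0.05      ]]
```

View pics/topz.png

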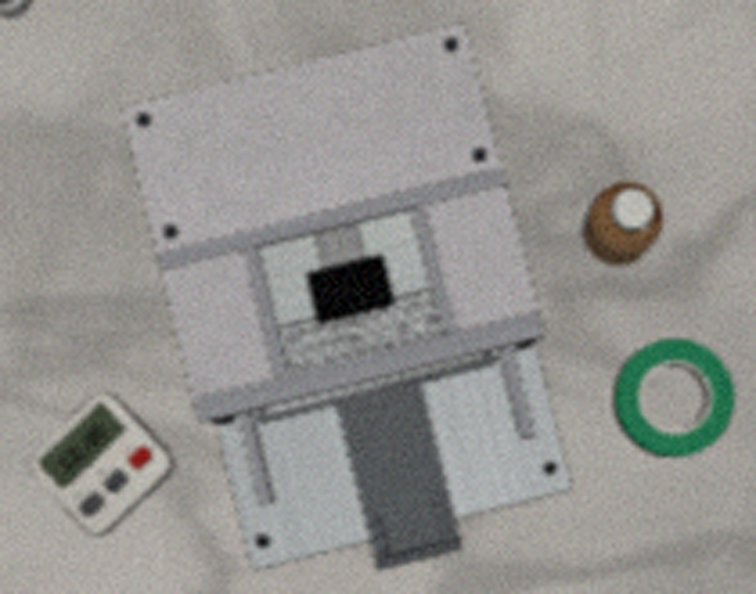

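```bash
python3 - <<'E'
from h import *
c=camera_info('top')
f=lambda pts,z: cast(c,(np.array(pts)+.5)/3.6-.5+[125,90],z)[:,:2]
roof=f([(200,418),(545,335),(462,28),(130,108)],.088)
deck=f([(255,568),(570,488)],.008)
tab=f([(382,568),(460,547)],.038)
win=f([(262,248),(412,210),(445,332),(282,372)],.085)
pad=f([(350,288)],.071)
a=roof[0]-roof[1]; print('roof w',np.linalg.norm(a),'len',np.linalg.norm(roof[0]-roof[3]),np.linalg.norm(roof[1]-roof[2]))
yaws=[np.arctan2(-v[0],v[1]) for v in(a,roof[3]-roof[2],deck[0]-deck[1],tab[0]-tab[1])]
yaws+= [np.arctan2(*(v[::-1])) for v in(roof[3]-roof[0],roof[2]-roof[1])]
print(np.degrees(yaws))
# rectangle fit (procrustes) of roof, deck corners
M=np.array([(-81,95),(-81,-95),(95,-95),(95,95),(-165,95),(-165,-95)])/1e3
W=np.vstack([roof,deck]); m0,w0=M.mean(0),W.mean(0)
A,B=M-m0,W-w0; y=np.arctan2((A[:,0]*B[:,1]-A[:,1]*B[:,0]).sum(),(A*B).sum())
Rm=np.array([[np.cos(y),-np.sin(y)],[np.sin(y),np.cos(y)]]); t=w0-Rm@m0
print('origin',t,'yaw',np.degrees(y)); print('resid mm',(W-(M@Rm.T+t))*1e3)
for n,p in(('win',win),('winc',win.mean(0,keepdims=True)),('tab',tab),('pad',pad)): print(n,p,'press',(p-t)@Rm*1e3)
o=sensors.get_obs();cw=camera_info('wrist');T=R.from_euler('xyz',o['ee_rot']).as_matrix()
print('cam in tool',T.T@(cw['position']-o['tool_pos'])); print(T)
for n,q in(('tabfront',(-200,0)),('window',(-32,0)),('paddle',(-32,0))): print(n,Rm@(np.array(q)/1e3)+t)
E
```

```text
roof w 0.18833847215126356 len 0.17080064869669498 0.17195103098685954
[14.70937196 15.05624146 15.2730641  16.05750746 14.35042854 15.99632663]
origin [0.67120227 0.07761545] yaw 15.078926528723043
resid mm [[ 2.36671625 -0.35836304]
 [ 0.76051375  0.93371826]
 [-3.88654304  2.5329561 ]
 [-2.10199828 -3.8114089 ]
 [ 1.64833642 -1.66760359]
 [ 1.21297491  2.37070116]]
win [[0.66242713 0.1178842 ]
 [0.68465222 0.03806308]
 [0.61926937 0.01906196]
 [0.59612442 0.10545439]] press [[  2.00289504  41.16507678]
 [  2.69732335 -41.68950814]
 [-65.3774163  -43.02708499]
 [-65.25051066  46.41186105]]
winc [[0.64061828 0.07011591]] press [[-31.48192714   0.71508618]]
tab [[0.49136055 0.05134818]
 [0.50375944 0.00827134]] press [[-180.48288623   21.42287186]
 [-179.71732412  -23.39632615]]
pad [[0.6434828  0.07104842]] press [[-28.47345048   0.87028899]]
cam in tool [ 8.06480621e-02  1.34491528e-04 -1.55337732e-01]
[[-9.17191747e-01  3.98444855e-01 -9.98776116e-04]
 [ 3.98446052e-01  9.17190048e-01 -1.77740615e-03]
 [ 2.07869179e-04 -2.02818065e-03 -9.99997922e-01]]
tabfront [0.47808859 0.02558557]
window [0.64030408 0.06929067]
paddle [0.64030408 0.06929067]
```

Call:
arm_command([
  {"grip": 1, "slide": [0, 0, 0], "spin": -1},
  {"grip": 1, "slide": [0, 0, 0], "spin": -1},
  {"grip": 1, "slide": [0, 0, 0], "spin": -1},
  {"grip": 1, "slide": [0, 0, 0], "spin": -1},
  {"grip": 1, "slide": [0, 0, 0], "spin": -1},
  {"grip": 1, "slide": [0, 0, 0], "spin": -1},
  {"grip": 1, "slide": [0, 0, 0], "spin": -1},
  {"grip": 1, "slide": [0, 0, 0], "spin": -0.71},
  {"grip": 1, "slide": [0, 0, 0], "spin": 0},
])

```text
time: 1.23
tool_pos: [0.219, 0.5042, 0.2299]
ee_rot: [-3.141, -0.001, -2.879]
wrist_force: [-1.1, 1.1, 0.9]
width: 0.0072
finger_force: 0.0
```

```bash
cat >> h.py <<'E'
t=np.array([.6712,.0776]); Y=np.radians(15.1)
def press(x,y,z): return np.array([t[0]+x*np.cos(Y)-y*np.sin(Y), t[1]+x*np.sin(Y)+y*np.cos(Y), z])
def state():
    o=sensors.get_obs(); T=R.from_euler('xyz',o['ee_rot']).as_matrix()
    p=np.array(o['tool_pos']); d=p[:2]-t
    print('t',o['time'],'tcp',p.round(4),'yaw',np.degrees(o['ee_rot'][2]).round(2),'press mm',(1e3*d@np.array([[np.cos(Y),-np.sin(Y)],[np.sin(Y),np.cos(Y)]])).round(1),'F',np.round(o['wrist_force'],1),'w',o['width'])
    return p,T
def to(P):
    p,T=state(); s=T.T@(P-p)/.5; print('slide total',s.round(4),'q',np.round(sensors.get_obs()['joint_positions'],2))
E
python3 -c "
from h import *
to(press(-.215,0,.15))"
```

```text
t 1.225 tcp [0.219  0.5042 0.2299] yaw -164.97 press mm [-325.4  529.7] F [-1.1  1.1  0.9] w 0.0072111323449937995
slide total [-0.2223 -1.059   0.1604] q [ 1.06  0.09  1.37 -0.    1.68 -0.78]
```

Call:
arm_command([
  {"grip": 1, "slide": [-0.022, -0.106, 0.016], "spin": 0},
  {"grip": 1, "slide": [-0.022, -0.106, 0.016], "spin": 0},
  {"grip": 1, "slide": [-0.022, -0.106, 0.016], "spin": 0},
  {"grip": 1, "slide": [-0.022, -0.106, 0.016], "spin": 0},
  {"grip": 1, "slide": [-0.022, -0.106, 0.016], "spin": 0},
  {"grip": 1, "slide": [-0.022, -0.106, 0.016], "spin": 0},
  {"grip": 1, "slide": [-0.022, -0.106, 0.016], "spin": 0},
  {"grip": 1, "slide": [-0.022, -0.106, 0.016], "spin": 0},
  {"grip": 1, "slide": [-0.022, -0.106, 0.016], "spin": 0},
  {"grip": 1, "slide": [-0.022, -0.106, 0.016], "spin": 0},
])

```text
time: 2.48
tool_pos: [0.4636, 0.0196, 0.1502]
ee_rot: [3.141, 0.001, -2.88]
wrist_force: [0.9, 0.3, 0.1]
width: 0.0004
finger_force: 0.0
```

```bash
python3 -c "
from h import *
to(press(-.215,0,.15))
c=camera_info('wrist');im=snapshot('wrist')[:,:,::-1].copy()
cv2.imwrite('pics/w1.png',cv2.convertScaleAbs(cv2.resize(im,(768,576),interpolation=cv2.INTER_CUBIC),alpha=1.5))
np.save('w1.npy',c,allow_pickle=True)
for n,P in dict(tab=press(-.180,0,.038),deckL=press(-.165,.095,.008),deckR=press(-.165,-.095,.008),roofL=press(-.081,.095,.088),roofR=press(-.081,-.095,.088)).items(): print(n,proj(c,P)*1.5)
"
```

```text
t 2.475 tcp [0.4636 0.0196 0.1502] yaw -165.01 press mm [-215.5   -1.9] F [0.9 0.3 0.1] w 0.0004167585571823208
slide total [-0.001   0.0038  0.0004] q [-0.08 -0.08  1.69  0.    1.52 -1.91]
tab [[394.38807831 348.43610408]]
deckL [[519.3657621  350.57778513]]
deckR [[268.7132253  351.07910328]]
roofL [[544.98489181 524.43217301]]
roofR [[244.72027377 525.20816245]]
```

View pics/w1.png

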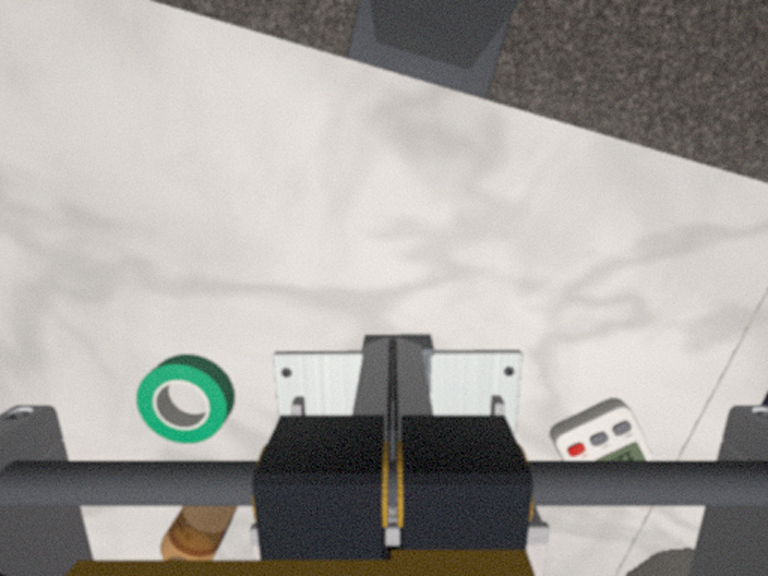

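The wrist view shows the deck's front edge at row 351, spanning u 275–521. The tab's top edge is at (398,337), within a few mm of the estimate, with about 20 mm of clearance to the fingers. I'll lower, then approach.

Call:
arm_command([
  {"grip": 1, "slide": [0, 0.006, 0.1], "spin": 0},
  {"grip": 1, "slide": [0, 0, 0.1], "spin": 0},
  {"grip": 1, "slide": [0, 0, 0.018], "spin": 0},
  {"grip": 1, "slide": [-0.01, 0, 0], "spin": 0},
  {"grip": 1, "slide": [-0.01, 0, 0], "spin": 0},
  {"grip": 1, "slide": [-0.01, 0, 0], "spin": 0},
  {"grip": 1, "slide": [-0.01, 0, 0], "spin": 0},
])

```text
time: 3.4
tool_pos: [0.4829, 0.0296, 0.0427]
ee_rot: [-3.141, 0.002, -2.878]
wrist_force: [0.0, -0.4, 0.1]
width: 0.0005
finger_force: 0.0
```

```bash
python3 -c "
from h import *
state()"
```

```text
t 3.4 tcp [0.4829 0.0296 0.0427] yaw -164.92 press mm [-194.3    2.7] F [ 0.  -0.4  0.1] w 0.0005264954069637736
```

Call:
arm_command([
  {"grip": 1, "slide": [-0.008, 0, 0], "spin": 0},
  {"grip": 1, "slide": [-0.008, 0, 0], "spin": 0},
  {"grip": 1, "slide": [-0.008, 0, 0], "spin": 0},
  {"grip": 1, "slide": [-0.008, 0, 0], "spin": 0},
  {"grip": 1, "slide": [-0.008, 0, 0], "spin": 0},
  {"grip": 1, "slide": [-0.008, 0, 0], "spin": 0},
])

```text
time: 4.15
tool_pos: [0.5051, 0.0357, 0.0413]
ee_rot: [3.141, -0.0, -2.879]
wrist_force: [-0.9, 0.5, 0.1]
width: 0.0005
finger_force: 0.5
```

```bash
python3 -c "
from h import *
state()"
```

```text
t 4.15 tcp [0.5051 0.0357 0.0413] yaw -164.93 press mm [-171.3    2.8] F [-0.9  0.5  0.1] w 0.00045266898220530747
```

Call:
arm_command([
  {"grip": 1, "slide": [-0.008, 0, 0], "spin": 0},
  {"grip": 1, "slide": [-0.008, 0, 0], "spin": 0},
  {"grip": 1, "slide": [-0.006, 0, 0], "spin": 0},
])

```text
time: 4.53
tool_pos: [0.5158, 0.0386, 0.0414]
ee_rot: [3.142, 0.0, -2.878]
wrist_force: [-2.2, -0.5, -0.6]
width: 0.0007
finger_force: 0.3
```

Call:
arm_command([
  {"grip": 1, "slide": [-0.004, 0, 0], "spin": 0},
  {"grip": 1, "slide": [-0.003, 0, 0], "spin": 0},
])

```text
time: 4.78
tool_pos: [0.519, 0.0395, 0.0414]
ee_rot: [3.141, -0.0, -2.879]
wrist_force: [-0.0, -0.7, -0.6]
width: 0.0006
finger_force: 0.3
```

Call:
arm_command([
  {"grip": 1, "slide": [-0.003, 0, 0], "spin": 0},
  {"grip": 1, "slide": [-0.003, 0, 0], "spin": 0},
])

```text
time: 5.03
tool_pos: [0.5218, 0.0402, 0.0415]
ee_rot: [3.142, 0.0, -2.879]
wrist_force: [-1.0, -0.3, -0.1]
width: 0.0005
finger_force: 0.3
```

```bash
python3 -c "
from h import *
state()"
```

```text
t 5.025 tcp [0.5218 0.0402 0.0415] yaw -164.93 press mm [-154.     2.8] F [-1.  -0.3 -0.1] w 0.0005045129819224327
```

Call:
arm_command([
  {"grip": 1, "slide": [-0.003, 0, 0], "spin": 0},
  {"grip": 1, "slide": [-0.003, 0, 0], "spin": 0},
])

```text
time: 5.28
tool_pos: [0.5248, 0.041, 0.0415]
ee_rot: [3.142, 0.0, -2.879]
wrist_force: [-1.0, 0.0, -0.2]
width: 0.0003
finger_force: 0.3
```

Call:
arm_command([
  {"grip": 1, "slide": [-0.003, 0, 0], "spin": 0},
  {"grip": 1, "slide": [0, 0, 0], "spin": 0},
])

```text
time: 5.52
tool_pos: [0.525, 0.041, 0.0415]
ee_rot: [-3.142, -0.003, -2.879]
wrist_force: [-4.8, -2.0, 3.3]
width: 0.0005
finger_force: 2.6
```

```bash
python3 -c "
from h import *
state()"
```

```text
t 5.525 tcp [0.525  0.041  0.0415] yaw -164.93 press mm [-150.6    2.7] F [-4.8 -2.   3.3] w 0.00045620270819167724
```

Call:
arm_command([
  {"grip": 1, "slide": [-0.003, 0, 0], "spin": 0},
  {"grip": 1, "slide": [-0.003, 0, 0], "spin": 0},
  {"grip": 1, "slide": [0, 0, 0], "spin": 0},
])

```text
time: 5.9
tool_pos: [0.5252, 0.041, 0.0415]
ee_rot: [3.142, -0.01, -2.878]
wrist_force: [-13.0, -3.6, 9.1]
width: 0.0003
finger_force: 6.4
```

```bash
python3 -c "
from h import *
state()"
```

```text
t 5.9 tcp [0.5252 0.041  0.0415] yaw -164.92 press mm [-150.5    2.7] F [-13.   -3.6   9.1] w 0.00027996970048480994
```

Call:
arm_command([
  {"grip": 1, "slide": [0.02, 0, 0], "spin": 0},
  {"grip": 1, "slide": [0.03, 0, 0], "spin": 0},
  {"grip": 1, "slide": [0, 0, -0.11], "spin": 0},
  {"grip": 1, "slide": [0, 0, -0.11], "spin": 0},
  {"grip": 1, "slide": [0, 0, 0], "spin": 0},
])

```text
time: 6.52
tool_pos: [0.508, 0.0355, 0.1575]
ee_rot: [-3.138, 0.012, -2.878]
wrist_force: [0.2, 0.1, 0.7]
width: 0.0001
finger_force: 0.0
```

```bash
python3 -c "
from h import *
to(press(-.032,.0015,.15))
im=snapshot('top')[90:255,125:335,::-1]
cv2.imwrite('pics/top2.png',cv2.convertScaleAbs(cv2.resize(im,None,fx=3.6,fy=3.6,interpolation=cv2.INTER_CUBIC),alpha=1.5))
"
```

```text
t 6.525 tcp [0.508  0.0355 0.1575] yaw -164.92 press mm [-168.6    1.9] F [0.2 0.1 0.7] w 8.967855628436448e-05
slide total [-0.2729 -0.0006  0.0185] q [-0.04  0.01  1.59  0.    1.52 -1.88]
```

View pics/top2.png

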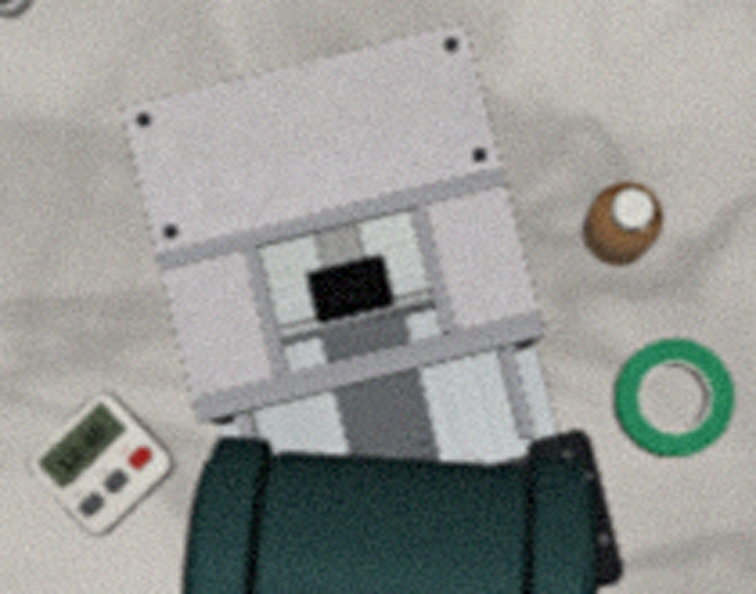

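The carrier moved in: its bed edge now shows inside the window at about (380,315). The stop came exactly where predicted, with the tab at x = -143. The bystanders haven't moved, so I'll go above the window.

Call:
arm_command([
  {"grip": 1, "slide": [-0.07, 0, 0], "spin": 0},
  {"grip": 1, "slide": [-0.07, 0, 0], "spin": 0},
  {"grip": 1, "slide": [-0.07, 0, 0], "spin": 0},
  {"grip": 1, "slide": [-0.062, 0, 0], "spin": 0},
  {"grip": 1, "slide": [0, 0, 0], "spin": 0},
])

```text
time: 7.2
tool_pos: [0.636, 0.0713, 0.1482]
ee_rot: [3.14, -0.004, -2.878]
wrist_force: [-0.7, -0.2, 0.1]
width: 0.0005
finger_force: 0.0
```

```bash
python3 -c "
from h import *
to(press(-.032,.0015,.113))
im=snapshot('scene')[130:250,180:340,::-1]
cv2.imwrite('pics/s2.png',cv2.convertScaleAbs(cv2.resize(im,None,fx=4.5,fy=4.5,interpolation=cv2.INTER_CUBIC),alpha=1.5))
c=camera_info('scene'); print((proj(c,[press(-.032,.0015,.088),press(-.032,.0015,.13)])-[180,130])*4.5)
im=snapshot('wrist')[:,:,::-1]
cv2.imwrite('pics/w2.png',cv2.convertScaleAbs(cv2.resize(im,(768,576)),alpha=1.5))
"
```

```text
t 7.2 tcp [0.636  0.0713 0.1482] yaw -164.9 press mm [-35.6   3.1] F [-0.7 -0.2  0.1] w 0.0004945872683011127
slide total [-0.0074 -0.0033  0.0703] q [ 0.02  0.32  1.26  0.    1.57 -1.81]
[[358.58973977 193.63871912]
 [358.84293671 133.82452903]]
```

View pics/s2.png

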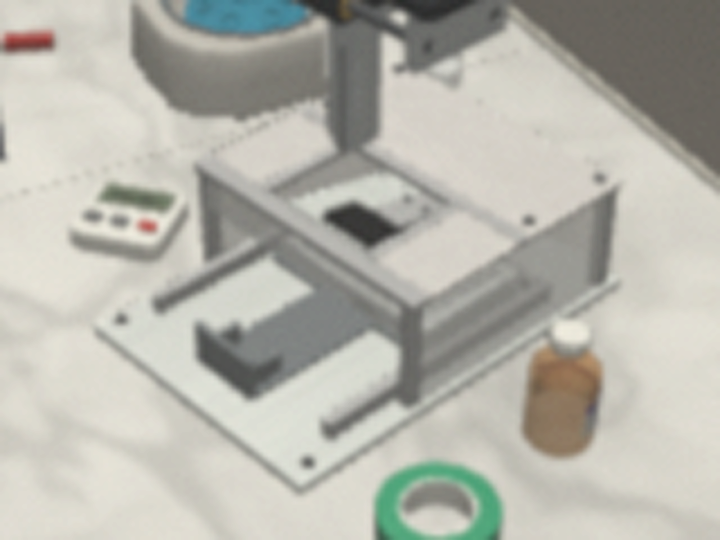

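View pics/w2.png

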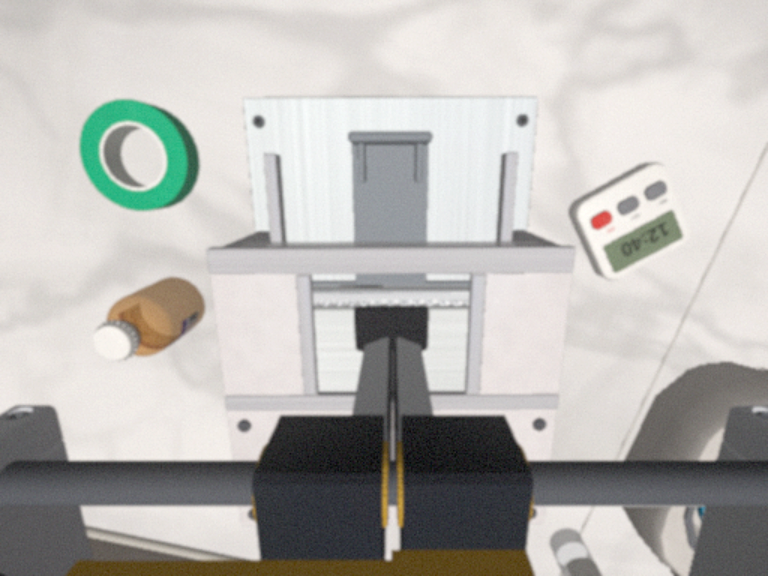

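The wrist view shows the window opening at u 315–467 and v 272–393, with the paddle centred at about (392,328). The fingers are at u 392, so they are centred laterally. Next is the x check.

```bash
python3 -c "
from h import *
c=camera_info('wrist');p,T=state()
for n,uv,z in(('win front',(391,272),.088),('win rear',(391,393),.088),('winL',(467,330),.088),('winR',(315,330),.088),('pad front',(392,306),.071),('pad rear',(392,350),.071),('roof front',(391,247),.088)):
    P=cast(c,np.array(uv)/1.5,z)[0]; print(n,P.round(4),'rel tcp tool mm',(T.T@(P-p)*1e3).round(1))
"
```

```text
t 7.3 tcp [0.6348 0.0709 0.1495] yaw -164.93 press mm [-36.9   3. ] F [ 0.1 -0.1  0.1] w 0.00046646754433017656
win front [0.6059 0.0628 0.088 ] rel tcp tool mm [29.8 -0.3 61.6]
win rear [0.674  0.0812 0.088 ] rel tcp tool mm [-40.8  -0.3  61.4]
winL [0.6264 0.1112 0.088 ] rel tcp tool mm [-2.6 41.1 61.5]
winR [0.6479 0.0313 0.088 ] rel tcp tool mm [ -2.5 -41.6  61.5]
pad front [0.629  0.0696 0.071 ] rel tcp tool mm [ 5.7  0.3 78.5]
pad rear [0.6555 0.0768 0.071 ] rel tcp tool mm [-21.8   0.3  78.4]
roof front [0.5932 0.0594 0.088 ] rel tcp tool mm [43.  -0.3 61.7]
```

Call:
arm_command([
  {"grip": 1, "slide": [-0.013, 0, 0], "spin": 0},
  {"grip": 1, "slide": [0, 0, 0], "spin": 0},
  {"grip": 1, "slide": [0, 0, 0.03], "spin": 0},
  {"grip": 1, "slide": [0, 0, 0.03], "spin": 0},
  {"grip": 1, "slide": [0, 0, 0.03], "spin": 0},
  {"grip": 1, "slide": [0, 0, 0.01], "spin": 0},
  {"grip": 1, "slide": [0, 0, 0.01], "spin": 0},
])

```text
time: 8.18
tool_pos: [0.6425, 0.0727, 0.096]
ee_rot: [3.142, -0.0, -2.879]
wrist_force: [-0.1, -0.1, 2.0]
width: 0.0004
finger_force: 1.0
```

```bash
python3 -c "
from h import *
state()"
```

```text
t 8.175 tcp [0.6425 0.0727 0.096 ] yaw -164.93 press mm [-29.    2.7] F [-0.1 -0.1  2. ] w 0.00042124162593582383
```

Call:
arm_command([
  {"grip": 1, "slide": [0, 0, 0.008], "spin": 0},
  {"grip": 1, "slide": [0, 0, 0.008], "spin": 0},
  {"grip": 1, "slide": [0, 0, 0.008], "spin": 0},
  {"grip": 1, "slide": [0, 0, 0.008], "spin": 0},
  {"grip": 1, "slide": [0, 0, 0.006], "spin": 0},
])

```text
time: 8.8
tool_pos: [0.6424, 0.0724, 0.0792]
ee_rot: [-3.141, 0.0, -2.879]
wrist_force: [-3.9, -1.2, 6.0]
width: 0.0005
finger_force: 2.6
```

Call:
arm_command([
  {"grip": 1, "slide": [0, 0, 0.004], "spin": 0},
  {"grip": 1, "slide": [0, 0, 0.004], "spin": 0},
])

```text
time: 9.05
tool_pos: [0.6423, 0.0723, 0.0751]
ee_rot: [-3.141, -0.0, -2.879]
wrist_force: [-3.2, -1.2, 4.9]
width: 0.0004
finger_force: 2.7
```

Call:
arm_command([
  {"grip": 1, "slide": [0, 0, 0.003], "spin": 0},
  {"grip": 1, "slide": [0, 0, 0], "spin": 0},
])

```text
time: 9.3
tool_pos: [0.6422, 0.0723, 0.0742]
ee_rot: [-3.141, -0.0, -2.879]
wrist_force: [-4.4, -1.6, 6.9]
width: 0.0004
finger_force: 3.5
```

```bash
python3 -c "
from h import *
state()"
```

```text
t 9.3 tcp [0.6422 0.0723 0.0742] yaw -164.93 press mm [-29.4   2.4] F [-4.4 -1.6  6.9] w 0.00041742434504562863
```

Close to the stop. I'll press until the force rises clearly.

Call:
arm_command([
  {"grip": 1, "slide": [0, 0, 0.003], "spin": 0},
  {"grip": 1, "slide": [0, 0, 0.003], "spin": 0},
  {"grip": 1, "slide": [0, 0, 0], "spin": 0},
])

```text
time: 9.68
tool_pos: [0.6423, 0.0723, 0.074]
ee_rot: [-3.14, 0.001, -2.879]
wrist_force: [-9.3, -1.5, 15.3]
width: 0.0001
finger_force: 8.0
```

```bash
python3 -c "
from h import *
state()"
```

```text
t 9.675 tcp [0.6423 0.0723 0.074 ] yaw -164.93 press mm [-29.3   2.4] F [-9.3 -1.5 15.3] w 0.00010294440168766224
```

It is at the hard stop: z has held at 0.074 while the force rose to 15 N. Withdrawing straight up.

Call:
arm_command([
  {"grip": 1, "slide": [0, 0, -0.01], "spin": 0},
  {"grip": 1, "slide": [0, 0, -0.03], "spin": 0},
  {"grip": 1, "slide": [0, 0, -0.05], "spin": 0},
  {"grip": 1, "slide": [0, 0, -0.07], "spin": 0},
  {"grip": 1, "slide": [0, 0, -0.07], "spin": 0},
  {"grip": 1, "slide": [0, 0, -0.07], "spin": 0},
  {"grip": 1, "slide": [0, 0, 0], "spin": 0},
])

```text
time: 10.55
tool_pos: [0.6444, 0.0728, 0.2237]
ee_rot: [-3.14, 0.009, -2.878]
wrist_force: [-0.2, -0.6, 0.3]
width: 0.0006
finger_force: 0.0
```

```bash
python3 -c "
from h import *
state()
im=snapshot('wrist')[:,:,::-1]
cv2.imwrite('pics/w3.png',cv2.convertScaleAbs(cv2.resize(im,(768,576)),alpha=1.5))
"
```

```text
t 10.55 tcp [0.6444 0.0728 0.2237] yaw -164.93 press mm [-27.1   2.3] F [-0.2 -0.6  0.3] w 0.000564367562216291
```

View pics/w3.png

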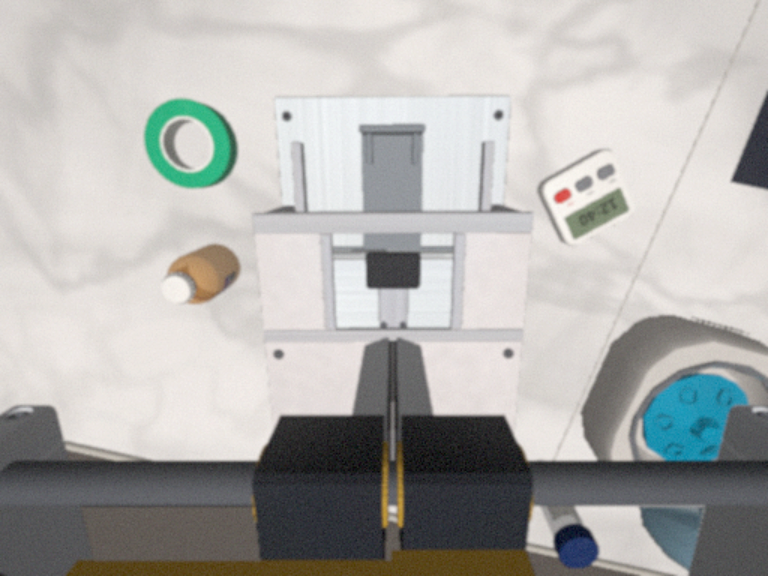

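The paddle is now lower, at (393,270). The tab is at (392,126) and the bystanders are undisturbed. One numeric check that the carrier is home, then I'll hand in.

```bash
python3 -c "
from h import *
c=camera_info('wrist')
d=cast(c,np.array((392,97))/1.5,.008)[0]; tb=cast(c,np.array((392,125))/1.5,.038)[0]
print('tab-deck front mm (expect 22)',np.linalg.norm((tb-d)[:2])*1e3)
for z in(.049,.071):
    a=cast(c,np.array([(366.5,270),(420,270)])/1.5,z); print(z,'paddle width',np.linalg.norm(a[0]-a[1])*1e3)
"
```

```text
tab-deck front mm (expect 22) 23.47825056902556
0.049 paddle width 42.13593235020975
0.071 paddle width 39.29823372865106
```

```bash
python3 -c "
from bench import ticket
print(ticket.close_job())"
```

```text
the job is handed in; nothing more can be done
None
```

The carrier was pushed home to its stop, the lever was pressed to its stop through the window, and the arm withdrew clear; I saw no sign of contact with the guard or the bystanders, and the job is handed in at about 10.6 s.

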